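# Press the glass inlays home in order

## Task

Four wooden coasters lie on the layout board, each with a glass inlay still standing proud of the wood. With the fingertips, gently press three inlays fully home, flush with the wood, in the order in which they were bedded: first the round one, then the triangle, then the narrow bar; leave the square one standing proud, as its bedding is not ready. Only press: do not lift or shift the coasters, lean hard on the glass, or disturb anything else on the bench.

Things in the scene. Friction and masses are not known exactly. Their poses are not given: they have to be found in the camera images.
- layout_board: plywood board 420 mm (x) by 620 mm (y), 12 mm thick, lying on the table, with a pine rail 22 mm wide along all four edges whose top is 26 mm above the table; origin at the centre of its underside, so its upper face is at 12 mm along z
- round_coaster: loose dark wooden coaster, a square block 78 by 78 mm and 18 mm thick, about 0.25 kg, lying on the board; its glass inlay is a disc 48 mm across, of the same sea-green glass as the others, set in the middle of its upper face; origin at the centre of its underside, z up
- round_glass (a joint): how far this inlay is pushed in, in m: 0 stands 8.8 mm proud of the coaster's wood, 0.008 is fully home against its stop (flush, top 0.8 mm above the wood). It starts at 0 to 0.0015, slides straight down under a steady push of about 3 N, has no spring and stays where it is left; the stop is rigid: reach it at 15 mm/s or less (the glass bears 45 N)
- round_top (a point): centre of the upper face of this inlay, over the coaster's centre (moves down with it); 38.8 mm above the table when the joint reads 0, 30.8 mm when home
- triangle_coaster: loose dark wooden coaster, a square block 78 by 78 mm and 18 mm thick, about 0.25 kg, lying on the board; its glass inlay is an equal-sided triangle of 54 mm sides, 31 mm from its centre to each corner, of the same sea-green glass as the others, set in the middle of its upper face; origin at the centre of its underside, z up
- triangle_glass (a joint): how far this inlay is pushed in, in m: 0 stands 8.8 mm proud of the coaster's wood, 0.008 is fully home against its stop (flush, top 0.8 mm above the wood). It starts at 0 to 0.0015, slides straight down under a steady push of about 3 N, has no spring and stays where it is left; the stop is rigid: reach it at 15 mm/s or less (the glass bears 45 N)
- triangle_top (a point): centre of the upper face of this inlay, over the coaster's centre (moves down with it); 38.8 mm above the table when the joint reads 0, 30.8 mm when home
- bar_coaster: loose dark wooden coaster, a square block 78 by 78 mm and 18 mm thick, about 0.25 kg, lying on the board; its glass inlay is a narrow rectangle 22 mm (coaster x) by 54 mm (coaster y), of the same sea-green glass as the others, set in the middle of its upper face; origin at the centre of its underside, z up
- bar_glass (a joint): how far this inlay is pushed in, in m: 0 stands 8.8 mm proud of the coaster's wood, 0.008 is fully home against its stop (flush, top 0.8 mm above the wood). It starts at 0 to 0.0015, slides straight down under a steady push of about 3 N, has no spring and stays where it is left; the stop is rigid: reach it at 15 mm/s or less (the glass bears 45 N)
- bar_top (a point): centre of the upper face of this inlay, over the coaster's centre (moves down with it); 38.8 mm above the table when the joint reads 0, 30.8 mm when home
- square_coaster: loose dark wooden coaster, a square block 78 by 78 mm and 18 mm thick, about 0.25 kg, lying on the board; its glass inlay is a square of 42 mm sides, parallel to the coaster's sides, of the same sea-green glass as the others, set in the middle of its upper face; origin at the centre of its underside, z up
- square_glass (a joint): how far this inlay is pushed in, in m: 0 stands 8.8 mm proud of the coaster's wood, 0.008 is fully home against its stop (flush, top 0.8 mm above the wood). It starts at 0 to 0.0015, slides straight down under a steady push of about 3 N, has no spring and stays where it is left; the stop is rigid: reach it at 15 mm/s or less (the glass bears 45 N)
- square_top (a point): centre of the upper face of this inlay, over the coaster's centre (moves down with it); 38.8 mm above the table when the joint reads 0, 30.8 mm when home
- flux_bowl: open green glass bowl, 66 mm across, 36 mm high, on the board; a bystander; origin at its underside
- solder_spool: metal spool standing on end, 52 mm across, 46 mm high, on the board; a bystander; origin at its underside
- patina_jar: closed amber jar, 48 mm across, 60 mm high, on the board; a bystander; origin at its underside
- foil_roller: wooden hand roller standing on its disc foot, 48 mm across, 64 mm high, on the board; a bystander; origin at its underside
- pliers: pliers lying on the table to the right of the board, about 175 mm long, under 15 mm high; a bystander; origin at its underside, near its middle
- flux_brush: brush 170 mm long lying on the table to the left of the board; a bystander; origin at its underside, near its middle
- mug: white mug, 80 mm across, 92 mm high, on the table to the right of the board; a bystander; origin at its underside

How it is judged:
By the outcome, as a careful person would: the job done as asked, in the order asked, and still so for the second after the job is handed in, with the robot touching nothing.
It also fails if it takes over 45 s, if anything falls off the work surface, if the arm or the gripper's body presses on something with over 40 N, if the wrist force passes 120 N, or if a joint passes its speed limit or range.

## Robot

A 7-joint arm with a two-finger parallel gripper is mounted at the origin on the work surface. World frame = base frame: x ahead of the robot, y to its left, z up, the work surface at z = 0. Lengths are in m, angles in rad, forces in N, time in s.
With the tool pointing down it reaches from about 0.425 to 0.925 m from the base axis. Payload 6.8 kg.
Tool frame: the origin (TCP) lies on the front face of the gripper's body, between the roots of the fingers; the fingertips stand 73 mm ahead of it and the grasp point (between the pads) lies 54 mm ahead of it (env.nose_length is the distance from the TCP to the fingertips, in m); z points along the fingers, y is the line along which they close (so a half turn about z gives the same grasp; the last joint's range is limited). The gripper opens to 85 mm and grips with 20 to 120 N. Pads are 22 mm wide; open, the fingers measure 114 mm over their backs; the gripper's body (76 mm by 85 mm) begins 54 mm behind the grasp point. The pads swing forward as they close: fully open they stand 13 mm farther back than shut.
Start: joints at [-1.226, 0.477, 0.022, 1.555, -0.011, 1.109, -0.083], TCP at [0.295, 0.607, 0.304] pointing down, gripper open.
Joint ranges: [-2.96, 2.96], [-0.34, 2.1], [-1.41, 1.46], [0.24, 2.44], [-1.37, 4.51], [0.17, 1.92], [-2.96, 2.96]. Speed limits (rad/s): [2.39, 2.39, 3.14, 3.14, 3.14, 3.14, 3.14].

## Interface

Orientations are given as a unit quaternion [w, x, y, z].
In Python, from cell import env, kin, camera, calibration, job gives the robot as it stands. The module is installed in compiled form; this text tells all that it offers. Calls block until the motion is done:
- env.reach(position, orientation): joint-space move of the TCP to a pose.
- env.movel(position, velocity=0.15, rot=None, stop_force=None): straight line of the TCP; rot=None keeps the orientation; velocity is the mean speed in m/s. With stop_force (N) it stops when the force on the tool has changed by that much, and returns True; else False.
- env.goto_joints(angles): joint-space move.
- env.grip(opening, f_grip=None): finger opening in m; f_grip is the grip in N (None keeps the last); returns when the fingers have stopped.
- env.dwell(seconds).
- kin.inverse_kinematics(position, orientation): joint angles nearest the present ones, or None.
- env.get_state(): the state.
- camera(name): name is "scene" or "top" or "wrist"; returns (picture, depth): 384x512x3 uint8, blue, green, red; 384x512 float32, m along the optical axis (not along the pixel's ray), 0 where there is no reading.
- calibration(name): a dict with "fx", "fy", "cx", "cy" (pixels), "rvec" (rotation vector, rad) and "tvec" (3), from world to camera coordinates, as OpenCV has them. Camera axes: x right, y down, z forward; pixel columns grow to the right and rows downward; lengths in m; the calibration is good to about 2 mm. A picture is of the moment at which its call begins: read the wrist's pose just before it. calibration takes no time and is no camera call; for the wrist camera it gives the pose at the moment of the call.
A pose or a line that the arm cannot do raises env.PlanningError and nothing moves.
- job.job_done(): hands the job in; it is judged then, once.
The state is a dict: "time": time; "qpos": joint angles; "joint_velocities": joint speeds; "joint_torque": joint torques, N m; "tcp_pos": TCP position; "orientation": TCP orientation; "force": force on the tool from outside, world axes, zero at the start; "torque": the same for the moment, N m; "opening": finger opening in m; "gripper_force": force on a finger pad.
Only numpy, scipy, OpenCV 4.12 (cv2) and the standard library are available. Lean on these libraries where they do the work, as an engineer would, in place of code of your own. Each camera call takes 0.05 s, during which the arm holds its last target. There are 200 camera calls.

## Working session

There is one attempt and no reset: what is moved stays moved. The work goes in short steps, each a Python script; the robot and the scene stay as the last script left them, time stands still between calls to the robot, and variables do not carry over. Pictures are saved under pics/ and viewed, at most 10 in all, crops included, and the job is handed in when it is done.

```bash
mkdir -p pics
python3 - <<'E'
from cell import env,camera,calibration
import cv2,numpy as np
for n in("top","scene"):
    p,d=camera(n); cv2.imwrite(f"pics/{n}0.png",p); np.savez(f"{n}0.npz",p=p,d=d,**calibration(n)); print(calibration(n))
p=cv2.imread("pics/top0.png");cv2.imwrite("pics/top0b.png",cv2.resize(p,(800,600),interpolation=cv2.INTER_CUBIC))
print(env.get_state(),env.nose_length)
E
```

```text
{'fx': 381.3532354629675, 'fy': 381.3532354629675, 'cx': 255.3579063842159, 'cy': 183.42436996356594, 'rvec': array([ 2.1404708 , -2.13338126,  0.13508457]), 'tvec': array([0.01019773, 0.56316197, 1.36041825])}
{'fx': 383.0789194686467, 'fy': 383.0789194686467, 'cx': 252.13376719978217, 'cy': 192.88680558560208, 'rvec': array([ 1.00952789,  2.25937961, -1.21667013]), 'tvec': array([ 0.36872774, -0.1691537 ,  1.38405588])}
{'time': 0.1, 'qpos': array([-1.22605268,  0.47771202,  0.02235663,  1.5563805 , -0.01149957,
        1.10928883, -0.08306752]), 'joint_velocities': array([-0.00156442, -0.00252572, -0.00030664, -0.00129603, -0.00213357,
        0.00057371, -0.00034289]), 'joint_torque': array([ 4.10137392e-03, -5.97764933e+01,  1.61334537e+00, -2.81954956e+01,
        1.27849545e-02,  5.00236216e-03, -2.74689796e-06]), 'tcp_pos': array([0.29515337, 0.60657651, 0.30301495]), 'orientation': array([-1.23626744e-04,  2.24472562e-01,  9.74480056e-01, -8.20899867e-04]), 'force': array([-0.1176106 , -0.25361109, -0.61597865]), 'torque': array([ 0.00402947, -0.00949496, -0.01071742]), 'gripper_force': 0.0, 'opening': 0.08523572874610107} 0.0726
```

View pics/top0b.png

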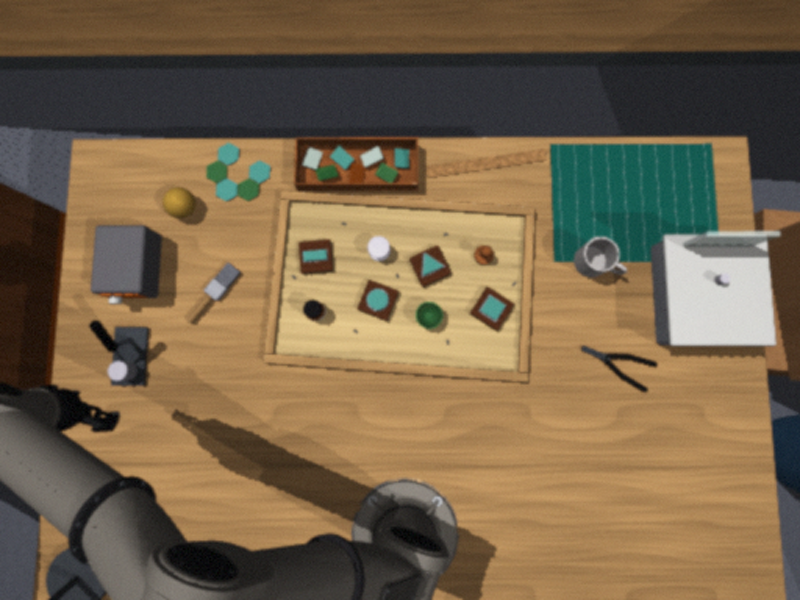

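The top view shows the bar (315,257), round (378,300), triangle (430,264) and square (491,308) coasters, in 800x600 pixels. Next I locate them by colour.

```bash
cat > h.py <<'E'
import cv2,numpy as np
def glass(p,d,c,zt=0.038,amin=40):
    """glass inlays: world centre on plane zt, minAreaRect dims/angle, depth-based height"""
    R,_=cv2.Rodrigues(c["rvec"]);t=np.asarray(c["tvec"]);o=-R.T@t
    def ray(uv,z):
        uv=np.atleast_2d(uv);r=np.c_[(uv[:,0]-c["cx"])/c["fx"],(uv[:,1]-c["cy"])/c["fy"],np.ones(len(uv))]@R
        return o+r*((z-o[2])/r[:,2])[:,None]
    h=cv2.cvtColor(p,cv2.COLOR_BGR2HSV)
    m=cv2.inRange(h,(70,60,70),(100,255,255))
    n,l,s,_=cv2.connectedComponentsWithStats(m);out=[]
    for i in range(1,n):
        if s[i,4]<amin: continue
        v,u=np.nonzero(l==i);w=ray(np.c_[u,v],zt)
        z=d[v,u];k=z>0
        hz=np.median((o+np.c_[(u-c["cx"])/c["fx"],(v-c["cy"])/c["fy"],np.ones(len(u))]@R*z[:,None])[k,2]) if k.any() else -1
        q=(w[:,:2]*1000).astype(np.float32);rc=cv2.minAreaRect(q)
        ta,tri=cv2.minEnclosingTriangle(cv2.convexHull(q)[:,None].reshape(-1,1,2))
        a=cv2.contourArea(cv2.convexHull(q))
        cont=cv2.convexHull(q).reshape(-1,2);M=cv2.moments(cont)
        out.append(dict(px=(u.mean().round(1),v.mean().round(1)),n=s[i,4],mean=w.mean(0)[:2].round(4),hull=(round(M["m10"]/M["m00"],1),round(M["m01"]/M["m00"],1)),rect=np.round(rc[0]+rc[1]+(rc[2],),1),rectfill=round(a/(rc[1][0]*rc[1][1]+1e-6),2),trifill=round(a/ta,2) if ta else 0,z=round(float(hz),4)))
    return out
E
python3 - <<'E'
from h import *
f=np.load("top0.npz")
for g in glass(f["p"],f["d"],f):
    x,y=g["mean"]
    if .3<x<1 and -.35<y<.35: print({k:(v.tolist() if hasattr(v,"tolist") else v) for k,v in g.items()})
E
```

```text
{'px': (np.float64(218.4), np.float64(100.4)), 'n': 111, 'mean': [0.8833, 0.1544], 'hull': (883.5, 154.3), 'rect': [883.0, 154.3, 51.3, 32.8, 44.4], 'rectfill': 0.92, 'trifill': 0.58, 'z': 0.0181}
{'px': (np.float64(256.8), np.float64(100.8)), 'n': 103, 'mean': [0.8811, 0.0082], 'hull': (880.8, 7.6), 'rect': [880.6, 7.4, 47.8, 30.5, 0.1], 'rectfill': 0.93, 'trifill': 0.61, 'z': 0.0134}
{'px': (np.float64(201.1), np.float64(163.0)), 'n': 92, 'mean': [0.6402, 0.2146], 'hull': (640.1, 214.8), 'rect': [640.1, 214.9, 22.8, 52.6, 0.1], 'rectfill': 0.92, 'trifill': 0.58, 'z': 0.037}
{'px': (np.float64(275.1), np.float64(169.2)), 'n': 96, 'mean': [0.6168, -0.0606], 'hull': (617.1, -61.1), 'rect': [617.7, -65.9, 40.7, 45.2, 89.9], 'rectfill': 0.64, 'trifill': 0.92, 'z': 0.0361}
{'px': (np.float64(241.2), np.float64(191.3)), 'n': 132, 'mean': [0.5342, 0.0641], 'hull': (534.2, 64.3), 'rect': [535.4, 64.8, 44.5, 44.2, 0.5], 'rectfill': 0.81, 'trifill': 0.64, 'z': 0.036}
{'px': (np.float64(315.0), np.float64(196.7)), 'n': 136, 'mean': [0.515, -0.2062], 'hull': (515.0, -206.1), 'rect': [514.6, -205.9, 43.2, 42.1, 55.8], 'rectfill': 0.92, 'trifill': 0.61, 'z': 0.0367}
```

Run:
```python
from cell import env,kin,camera,calibration
from h import *
s=env.get_state();print(s["time"])
for q in([0,1,0,0],[0,0,1,0]):
    for P in([.56,.07,.30],[.534,.064,.11],[.617,-.061,.11],[.640,.215,.11]): 
        r=kin.inverse_kinematics(P,q);print(q,P,None if r is None else r.round(2))
env.grip(0.0,20)
best=None
for q in([0,1,0,0],[0,0,1,0]):
    r=kin.inverse_kinematics([.57,.07,.30],q)
    if r is not None:
        c=np.abs(r-s["qpos"]).max()
        if best is None or c<best[0]: best=(c,q)
env.reach([.57,.07,.30],best[1]);s=env.get_state();print(best,s["time"],s["tcp_pos"],s["opening"],s["force"])
c=calibration("wrist");p,d=camera("wrist");R,_=cv2.Rodrigues(c["rvec"]);print("cam",-R.T@c["tvec"],R[2],c["fx"])
cv2.imwrite("pics/w1.png",p);np.savez("w1.npz",p=p,d=d,**c)
for g in glass(p,d,c,amin=600): print({k:(v.tolist() if hasattr(v,"tolist") else v) for k,v in g.items()})
```

```text
0.1
[0, 1, 0, 0] [0.56, 0.07, 0.3] [-0.82  0.37  0.76  1.87 -0.29  1.02 -1.52]
[0, 1, 0, 0] [0.534, 0.064, 0.11] [-0.64  0.59  0.53  2.05 -0.49  0.63 -1.35]
[0, 1, 0, 0] [0.617, -0.061, 0.11] [-0.45  0.72  0.64  1.86 -0.61  0.76 -1.05]
[0, 1, 0, 0] [0.64, 0.215, 0.11] [-0.8   0.77  0.57  1.72 -0.54  0.82 -1.55]
[0, 0, 1, 0] [0.56, 0.07, 0.3] [-0.46  0.3   0.27  1.84 -0.1   1.01  1.43]
[0, 0, 1, 0] [0.534, 0.064, 0.11] [-0.33  0.53  0.11  2.03 -0.1   0.59  1.43]
[0, 0, 1, 0] [0.617, -0.061, 0.11] [-0.13  0.63  0.18  1.84 -0.16  0.69  1.71]
[0, 0, 1, 0] [0.64, 0.215, 0.11] [-0.45  0.69  0.04  1.69 -0.04  0.76  1.19]
(np.float64(1.4244531349391771), [0, 1, 0, 0]) 3.025 [0.57005287 0.07124969 0.29990427] 2.3049673097352183e-05 [-0.7130073   1.13356447 -0.31738961]
cam [0.64427586 0.07293335 0.37045711] [-0.29214586 -0.00158845 -0.95637245] 325.5064858972641
{'px': (np.float64(112.7), np.float64(94.7)), 'n': 1325, 'mean': [0.64, 0.2168], 'hull': (640.0, 216.8), 'rect': [639.9, 216.7, 21.9, 56.0, 5.6], 'rectfill': 0.98, 'trifill': 0.54, 'z': 0.0386}
{'px': (np.float64(389.0), np.float64(119.2)), 'n': 1327, 'mean': [0.6168, -0.0569], 'hull': (616.5, -57.0), 'rect': [623.0, -54.5, 46.0, 52.0, 25.1], 'rectfill': 0.55, 'trifill': 0.99, 'z': 0.0379}
{'px': (np.float64(265.4), np.float64(197.1)), 'n': 1500, 'mean': [0.5345, 0.0664], 'hull': (534.2, 66.4), 'rect': [534.3, 66.3, 47.6, 46.5, 0.1], 'rectfill': 0.8, 'trifill': 0.61, 'z': 0.038}
{'px': (np.float64(501.2), np.float64(214.7)), 'n': 822, 'mean': [0.5144, -0.1919], 'hull': (514.1, -191.6), 'rect': [514.7, -200.9, 45.9, 40.7, 56.7], 'rectfill': 0.54, 'trifill': 0.98, 'z': 0.0383}
```

View pics/w1.png

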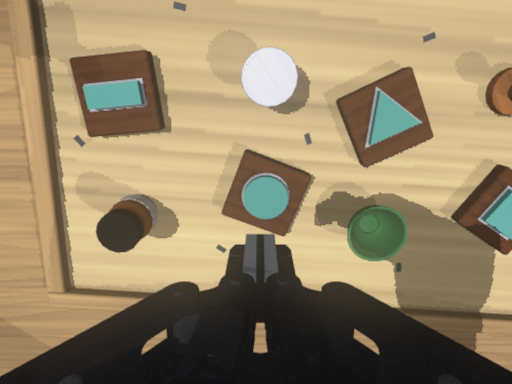

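The wrist view shows bar (113,95), triangle (389,119), round (265,197), and square (501,215) at the right edge. Positions agree with the top camera within 4 mm, and heights and sizes match. I'll use the average, and press the round one first.

```bash
cat > press.py <<'E'
from cell import env
Q=[0,1,0,0]; HOME=0.0308+env.nose_length
def press(x,y,z0=0.25):
    env.reach([x,y,z0],Q); env.movel([x,y,HOME+.014],0.12); env.dwell(.3)
    f0=env.get_state()["force"]
    hit=env.movel([x,y,HOME-.003],0.006,stop_force=10)
    s=env.get_state(); print(hit,s["time"],s["tcp_pos"].round(4),"above home mm",round((s["tcp_pos"][2]-HOME)*1000,2),"dF",(s["force"]-f0).round(1))
    env.movel([x,y,HOME+.012],0.03); env.movel([x,y,z0],0.2); print(env.get_state()["time"])
E
python3 -c "
from press import *
press(.5343,.0653)"
```

```text
True 7.0583 [0.5344 0.0653 0.1035] above home mm 0.11 dF [-0.7  1.6  5.4]
8.4417
```

Run:
```python
from press import *
from cell import camera,calibration
from h import *
press(.6168,-.0588); press(.640,.2158)
env.reach([.57,.04,.33],Q); env.dwell(.3)
c=calibration("wrist");p,d=camera("wrist");cv2.imwrite("pics/w2.png",p)
for g in glass(p,d,c,zt=.031,amin=500): print({k:g[k] for k in("px","mean","z","rectfill","trifill")},g["rect"][-1])
print(env.get_state()["time"])
```

```text
True 12.7167 [ 0.6168 -0.0588  0.1035] above home mm 0.14 dF [-1.2 -0.2  4.8]
14.1
True 18.8 [0.6401 0.2158 0.1036] above home mm 0.16 dF [-1.3 -0.4  5.6]
20.1833
{'px': (np.float64(98.6), np.float64(94.3)), 'mean': array([0.6401, 0.2172]), 'z': 0.031, 'rectfill': 0.98, 'trifill': 0.54} 5.7
{'px': (np.float64(350.0), np.float64(116.3)), 'mean': array([ 0.6168, -0.058 ]), 'z': 0.0314, 'rectfill': 0.53, 'trifill': 0.99} 85.3
{'px': (np.float64(239.2), np.float64(187.7)), 'mean': array([0.5341, 0.0664]), 'z': 0.0311, 'rectfill': 0.8, 'trifill': 0.61} 44.0
{'px': (np.float64(466.6), np.float64(204.8)), 'mean': array([ 0.5127, -0.207 ]), 'z': 0.0382, 'rectfill': 0.98, 'trifill': 0.54} 56.7
21.3667
```

View pics/w2.png

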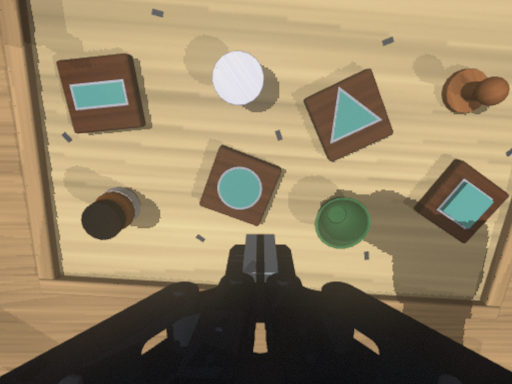

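The round (239,188), triangle (350,116) and bar (99,94) inlays are at 31 mm, so they are flush. The square (467,205) still stands at 38 mm, and nothing has shifted.

```bash
python3 -c "
from cell import job
print(job.job_done())"
```

```text
the job is handed in; nothing more can be done
None
```

I pressed the round, triangle and bar inlays home in that order, left the square one standing proud, saw no coaster or nearby object shift in the final wrist-camera picture, and handed the job in after about 21 s of robot time.

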